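# Load the bead pan and turn it once

### The arm

A 7-joint arm with a two-finger parallel gripper is mounted at the origin on the work surface. World frame = base frame: x ahead of the robot, y to its left, z up, the work surface at z = 0. Lengths are in m, angles in rad, forces in N, time in s.
With the tool pointing down it reaches from about 0.4 to 0.85 m from the base axis. Payload 4.4 kg.
Tool frame: the origin (TCP) lies at the very end of the fingers, on their centre line; the grasp point (between the pads) lies 19 mm behind it; z points along the fingers, y is the line along which they close (so a half turn about z gives the same grasp; the last joint's range is limited). The gripper opens to 94 mm and grips with 3 to 60 N. Pads are 16 mm wide; open, the fingers measure 119 mm over their backs; the gripper's body (75 mm by 177 mm) begins 78 mm behind the grasp point.
Start: joints at [1.117, 0.628, 0.038, 1.517, -0.027, 0.996, -0.02], TCP at [0.246, -0.602, 0.205] pointing down, gripper open.
Joint ranges: [-3.06, 3.06], [-0.37, 2.12], [-1.25, 1.32], [0.18, 2.47], [-1.1, 4.24], [0.23, 1.98], [-2.94, 2.94]. Speed limits (rad/s): [2.57, 2.57, 3.14, 3.14, 3.14, 3.14, 3.14].

### API

Orientations are given as a 3x3 rotation matrix whose columns are the frame's x, y, z axes.
In Python, from workcell import bot gives the robot as it stands.
- The arm moves only by the tool apply_moves, never from a script. Its argument "motion" is a list of rows, each a list of 7 numbers: the shift along the tool's x, y, z as a fraction of full scale, then the turn, a rotation vector about the tool's x, y, z as a fraction of full scale, then the closure, from -1 (fully open) to 1 (shut). In form: [[x, y, z, ax, ay, az, jaw], ...]. A call has 1 to 5 rows; each row shifts and turns the commanded pose from where the row before left it, along the tool's axes as they then stand; what a row does not reach is not made up. Full scale, the value 1, is 750 mm for a shift and 45 degrees for a turn. A row lasts 1/10 s, in which the tool goes at most 50 mm and 8.59 degrees, less where a joint would pass 70% of its speed; a pose out of reach is approached as far as the arm can. A call with a number of a shift or a turn outside -1 to 1 is refused whole. A call with a gripper value outside its range is refused whole. The fingers move at their own pace and stop on an object; "grip_force" is the grip in N (left out, the last holds). Time passes only in rows, so rows that do not move let the fingers close. It gives the time, the measured TCP pose, the force, the opening and the grip force at its end, in the units of the state.
- bot.observe(): the state, without advancing time (a new reading comes with each control period).
- bot.get_image(name): name is "scene" or "top" or "wrist"; returns a dict with "color" (480x640x3 uint8, blue, green, red), "camera_matrix" (3x3 intrinsics, pixels), "rvec" (rotation vector, rad) and "tvec" (3), from world to camera coordinates, as OpenCV has them. Camera axes: x right, y down, z forward; pixel columns grow to the right and rows downward; lengths in m; the calibration is good to about 2 mm. A picture is of the moment at which its call begins. There is no depth.
- bot.finish_job(): hands the job in; it is judged then, once.
Trained networks look in the newest picture that a camera, given by its name, has taken for a name from the list of things; names that differ only in an ending like _2 or _b are one class to them, and where a whole thing is asked for, a point or a joint stands for the part that bears it (a point fixed in the world has none). Each returns a list of dicts, best first, with "confidence" (0 to 1); they miss things now and then, are a little off and sometimes report something else, mostly with a low value. They report only what shows in the picture. A call takes as long as a camera call. They do not tell look-alikes from the thing itself.
- bot.regions_of(camera, target): "pixels" (480x640 bool, what is visible of it) and "extent" ([left, top, right, bottom] in pixels, round what is visible of it).
- bot.place_of(camera, target): "point" ([row, column] in pixels: a listed point, or the origin of a listed thing).
The state is a dict: "clock": time; "qpos": joint angles; "qd": joint speeds; "joint_torque": joint torques, N m; "tcp_pos": TCP position; "tool_rot": TCP orientation; "ft_force": force on the tool from outside, world axes, zero at the start; "moment": the same for the moment, N m; "width": opening from 0.0 (shut) to 1.0 (fully open); "grip_force": force on a finger pad.
Only numpy, scipy, OpenCV 4.12 (cv2) and the standard library are available. Lean on these libraries where they do the work, as an engineer would, in place of code of your own. Each camera call takes 0.05 s, during which the arm holds its last target. There are 200 camera calls.

### The job

Take the white jar out of the pan and stand it on the round cork mat, then raise the rear end of the hinged bead tray to about 45 degrees (never past 60) and hold it there a moment so that all three beads roll into the pan, and lower the tray level again. Then lead the pan round anticlockwise by its upright handle: past the pointer, one full turn on from there, and stop when the handle is in line with the pointer again. Keep the jar upright and leave everything else on the bench where it is.

Things in the scene. Friction and masses are not known exactly. Their poses are not given: they have to be found in the camera images.
- tipper: Fixed plywood tray stand: T-shaped foot 196 mm wide (along its x), two 96 mm high posts at x = +-87 mm carrying the tray's axle, a rear rest. Origin on the table. Its +y axis points from the pan to the tray's rear handle; in its frame the pan's centre lies at (0, -135 mm), the tray handle at (0, +137 mm). Its yaw is within 0.35 rad of the world axes.
- tray (a joint): Tilt of the wooden bead tray about its axle, rad: 0 = level, resting on the stand; grows as the rear handle is raised (0.785 = 45 degrees). Stop at 1.3. Lifting takes 1 to 2 N at the handle; released, the tray drops back level. Its floor falls 4 degrees to the rear, so beads stay against the rear wall until it is tipped, then roll out over the front lip.
- tray_lip (a point): Middle of the tray's open front lip, overhanging the pan, about 97 mm from the pan's centre, z = 92 mm when level. The tray is 83 mm wide outside, 130 mm long, with 5 mm side and rear walls 40 mm high (top at z = 117 mm when level); its rear wall is 115 mm behind the axle.
- tray_pivot (a point): Point on the tray's axle, midway; 82 mm above the table. The axle runs along the stand's x axis, 23 mm towards the pan from the stand's origin.
- tray_grip (a point): Middle of the tray's rear handle: a round steel bar, 12 mm diameter, parallel to the stand's x axis, 70 mm long between its two legs, 45 mm behind the tray's rear wall. When level it lies 160 mm behind and 20 mm above the axle (z = 102 mm). Pinched from above, it can turn between the fingers while the tray tips.
- pan_base: Fixed dark wooden disc, 128 mm radius, 18 mm high, under the round aluminium pan; origin on the table at the pan's turning axis. The pointer stands at its rim on its own +x axis; its yaw varies widely. The pan: floor 30 mm and rim 70 mm above the table, 112 mm (bottom) to 119 mm (rim) outer radius, 4 mm wall.
- pan (a joint): Turn of the pan on its vertical axis, rad, anticlockwise seen from above positive; 0 = handle in line with the pointer, 6.283 = in line again one turn later. Starts between -1.1 and -0.35; free to turn from -1.6 to 13. It stays where it is left; turning takes about 1 N at the handle.
- pan_handle: The pan's upright turned wooden handle, 22 mm diameter and 62 mm long, on a steel pin 65 mm from the pan's axis; origin at the centre of its lower end, 74 mm above the table. It spins on its pin, so its yaw means nothing.
- pan_grip (a point): Grip point on the axis of the pan's upright wooden handle: 22 mm diameter, 62 mm long, from z = 74 to 136 mm; the point is at z = 112 mm, 65 mm from the pan's axis. The handle spins freely on its pin, so it may be held with a fixed wrist while it is led round the circle.
- pointer (a point): Top of the steel pointer: an upright strip on the base's rim bent inwards over the pan's rim as a flat finger, 36 mm long (103 to 139 mm from the pan's axis), 12 mm wide; the point is the middle of its upper face, 84 mm above the table, 121 mm from the axis. It never stands on the tray's side of the pan.
- jar: White ceramic jar with wooden cap left standing in the pan, upright; 48 mm diameter, 90 mm high, about 0.18 kg, at least 85 mm from the pan handle. Origin at the centre of its underside (z = 30 mm in the pan).
- round_mat: Fixed round cork mat, 90 mm diameter, 6 mm thick, to the far left or far right of the bench; origin at the centre of its underside. Its twin on the other side is square.
- square_mat: Fixed square cork mat, 80 mm, 6 mm thick: stays empty. Origin at the centre of its underside.
- bottle: Bystander: amber bottle, 54 mm diameter, 160 mm high, upright beside the tray (about 105 to 125 mm from its centre line), origin at its underside.
- hat_form: Bystander: domed wooden form, 68 mm diameter, 86 mm high, beside the tray on the other side, origin at its underside.
- cream_jar: Bystander: wide low white jar, 70 mm diameter, 58 mm high, between pan and tray on the robot's side, origin at its underside.
- flat_brush: Bystander: flat brush lying at the back of the bench, origin at the centre of its underside.
- spool: Bystander: dark wooden spool, 44 mm diameter, 50 mm high, in front of the tray handle on the robot's side, origin at its underside.
- bead0_center (a point): Centre of a wooden bead, a 20 mm ball of 12 g, one of three lying against the rear wall of the tray at the start.
- bead1_center (a point): Centre of a wooden bead, a 20 mm ball of 12 g, one of three lying against the rear wall of the tray at the start.
- bead2_center (a point): Centre of a wooden bead, a 20 mm ball of 12 g, one of three lying against the rear wall of the tray at the start.
Not all that is in view belongs to the job. What is shaped like the round_mat but black is not meant. Leave any pink look-alike of the jar alone.

How it is judged:
By the outcome, as a careful person would: the job done as asked, in the order asked, and still so for the second after the job is handed in, with the robot touching nothing.
It also fails if it takes over 72 s, if anything falls off the work surface, if the arm or the gripper's body presses on something with over 40 N, if the wrist force passes 120 N, or if a joint passes its speed limit or range.

## Working session

There is one attempt and no reset: what is moved stays moved. The work goes in short steps, Python scripts to look and compute and a tool call to move; the robot and the scene stay as the last step left them, time stands still between calls to the robot, and variables do not carry over. Pictures are saved under pics/ and viewed, at most 10 in all, crops included, and the job is handed in when it is done.

Besides the shell and the picture viewer there is one more tool, called after "Call:" as name([rows], argument=value, ...), one row to a line, values as JSON. apply_moves: Moves the arm, as the interface text tells. Its arguments: {"type":"object","properties":{"motion":{"type":"array","items":{"type":"array","items":{"type":"number","minimum":-1,"maximum":1}}},"grip_force":{"type":"number"}},"required":["motion"]}

```bash
ls; mkdir -p pics
cat > h.py <<'E'
import numpy as np, cv2
from workcell import bot
def cam(n):
    im=bot.get_image(n); R=cv2.Rodrigues(np.array(im["rvec"],float))[0]; t=np.array(im["tvec"],float).ravel(); K=np.array(im["camera_matrix"],float)
    return im["color"],K,R,t
def ray(c,p):  # p=[row,col]
    _,K,R,t=c; d=R.T@np.linalg.inv(K)@np.array([p[1],p[0],1.]); return -R.T@t,d
def atz(c,p,z):
    o,d=ray(c,p); return o+d*(z-o[2])/d[2]
def proj(c,X):
    _,K,R,t=c; q=K@(R@np.array(X,float)+t); return q[:2]/q[2]
E
python3 - <<'E'
from h import *
Z=dict(tipper=0,tray_lip=.092,tray_pivot=.082,tray_grip=.102,pan_base=0,pan_handle=.074,pan_grip=.112,pointer=.084,jar=.03,round_mat=0,square_mat=0,bottle=0,hat_form=0,cream_jar=0,flat_brush=0,spool=0,bead0_center=.1)
for n in ["top","scene"]:
    c=cam(n); cv2.imwrite(f"pics/{n}0.png",c[0]); print(n,"cam pos",(-c[2].T@c[3]).round(3))
    for k,z in Z.items():
        print(k,[(round(r["confidence"],2),[int(v) for v in r["point"]],atz(c,r["point"],z)[:2].round(4).tolist()) for r in bot.place_of(n,k)[:4]])
print(bot.observe())
E
```

```text
pics
top cam pos [0.349 0.021 1.113]
tipper [(0.63, [228, 299], [0.5622, 0.0562]), (0.41, [245, 353], [0.522, -0.0714])]
tray_lip [(0.84, [222, 313], [0.5572, 0.0226])]
tray_pivot [(0.56, [226, 303], [0.551, 0.0442])]
tray_grip [(0.59, [202, 237], [0.5987, 0.1893]), (0.53, [305, 307], [0.3768, 0.035])]
pan_base [(0.59, [241, 352], [0.5309, -0.0691])]
pan_handle [(0.7, [212, 365], [0.585, -0.0935]), (0.56, [175, 282], [0.6695, 0.0945]), (0.28, [177, 186], [0.6632, 0.31])]
pan_grip [(0.7, [205, 368], [0.5919, -0.095])]
pointer [(0.86, [184, 334], [0.6461, -0.0233])]
jar [(0.92, [268, 363], [0.4644, -0.0911])]
round_mat [(0.82, [243, 152], [0.5247, 0.4025]), (0.81, [310, 129], [0.3683, 0.444])]
square_mat [(0.84, [263, 491], [0.4805, -0.3988]), (0.66, [209, 365], [0.6097, -0.1016])]
bottle [(0.64, [175, 283], [0.6921, 0.0958]), (0.32, [261, 490], [0.4858, -0.3967])]
hat_form [(0.8, [259, 257], [0.488, 0.1546]), (0.66, [189, 338], [0.6577, -0.0359])]
cream_jar [(0.82, [305, 310], [0.3817, 0.0302])]
flat_brush [(0.79, [176, 185], [0.6876, 0.3318])]
spool [(0.69, [316, 203], [0.3543, 0.274
[... 1348 characters left out ...]
ay([ 2.75279771e-05,  1.97004724e-04,  1.35806045e-03,  2.59359485e-05,
        6.64640543e-04, -1.24913464e-04, -1.12538050e-05]), 'joint_torque': array([-4.04696511e-04, -5.49591601e+01,  1.14290424e+00, -1.86942297e+01,
       -5.23340364e-02,  1.57842308e-02,  4.32353102e-05]), 'tcp_pos': array([ 0.24581255, -0.60175368,  0.20549671]), 'tool_rot': array([[ 9.25757161e-01,  3.78118605e-01,  1.68144128e-05],
       [ 3.78118605e-01, -9.25757160e-01, -2.94789142e-05],
       [ 4.41953712e-06,  3.36481582e-05, -9.99999999e-01]]), 'ft_force': array([-0.20295147,  0.72391743,  0.2598223 ]), 'moment': array([-0.06062971,  0.02788447, -0.00469932]), 'grip_force': 0.0, 'width': 1.002467098708019}
```

View pics/top0.png

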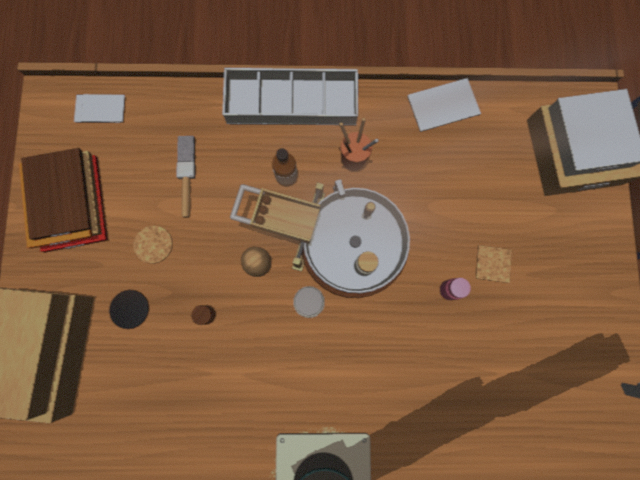

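View pics/scene0.png

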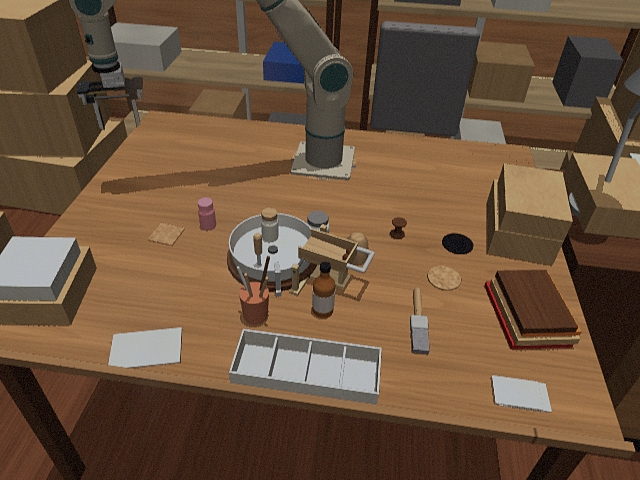

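```bash
cat > fit.py <<'E'
from h import *
from scipy.optimize import least_squares
T,S=cam("top"),cam("scene")
obs=[(T,"lip",222,313),(T,"piv",226,303),(T,"grip",202,237),(T,"base",241,352),(T,"h0",212,365),(T,"h1",205,368),(T,"ptr",184,334),
(S,"tip",274,320),(S,"lip",241,304),(S,"piv",248,309),(S,"grip",260,363),(S,"base",257,272),(S,"h0",250,257),(S,"h1",239,251),(S,"ptr",268,275)]
def model(p):
    x,y,w,a,b=p; ty=np.array([-np.sin(w),np.cos(w)]); c=np.array([x,y]); P=lambda v,z:np.array([*v,z]); u=lambda a:np.array([np.cos(a),np.sin(a)])
    return dict(base=P(c,0),tip=P(c+.135*ty,0),piv=P(c+.112*ty,.082),lip=P(c+.097*ty,.092),grip=P(c+.272*ty,.102),h0=P(c+.065*u(a),.074),h1=P(c+.065*u(a),.112),ptr=P(c+.121*u(b),.084))
def res(p):
    m=model(p); return np.concatenate([proj(c,m[k])-[q,r] for c,k,r,q in obs])
f=least_squares(res,[.527,-.072,-.28,-.4,.33],loss="soft_l1",f_scale=2)
print(f.x.round(4)); print({k:v.round(4).tolist() for k,v in model(f.x).items()})
for o,r in zip(obs,res(f.x).reshape(-1,2)): print("TS"[o[0] is S],o[1],r.round(1))
print("jar cap top",atz(T,[262,367],.12).round(4),atz(S,[210.5,269.5],.12).round(4))
print("pen tips",[(p,[atz(T,p,z)[:2].round(3).tolist() for z in (.1,.2)]) for p in ([122,362],[128,342],[141,376])])
o=[]
for c in (T,S):
    im=c[0].copy()
    for v in model(f.x).values(): cv2.circle(im,tuple(int(round(a)) for a in proj(c,v)),1,(0,255,0),-1)
    t=np.linspace(0,6.28,120)
    for k in t:
        cv2.circle(im,tuple(int(round(a)) for a in proj(c,[f.x[0]+.119*np.cos(k),f.x[1]+.119*np.sin(k),.07])),0,(0,0,255),-1)
    x0,y0=(220,120) if c is T else (200,170)
    o.append(cv2.resize(im[y0:y0+190,x0:x0+200],None,fx=2,fy=2))
cv2.imwrite("pics/fit.png",np.hstack([cv2.resize(i,(400,380)) for i in o]))
for n in ("top","scene"):
    r=bot.regions_of(n,"jar"); print(n,[(round(q["confidence"],2),q["extent"]) for q in r[:3]])
E
python3 fit.py
```

```text
[ 0.5297 -0.071  -0.2602 -0.4296  0.3158]
{'base': [0.5297, -0.071, 0.0], 'tip': [0.5644, 0.0594, 0.0], 'piv': [0.5585, 0.0372, 0.082], 'lip': [0.5546, 0.0227, 0.092], 'grip': [0.5997, 0.1918, 0.102], 'h0': [0.5888, -0.0981, 0.074], 'h1': [0.5888, -0.0981, 0.112], 'ptr': [0.6447, -0.0335, 0.084]}
T lip [0.7 1.9]
T piv [ 4.1 -2.9]
T grip [-0.9  0.3]
T base [1.1 1.1]
T h0 [ 2.6 -1.1]
T h1 [1.6 1.9]
T ptr [4.9 1.3]
S tip [-2.5 -0.6]
S lip [1.3 3.3]
S piv [1.4 0.7]
S grip [5.7 0.8]
S base [1.2 2.1]
S h0 [0.7 2.6]
S h1 [6.  2.7]
S ptr [ 2.5 -0.5]
jar cap top [ 0.4679 -0.0899  0.12  ] [ 0.4651 -0.0917  0.12  ]
pen tips [([122, 362], [[0.789, -0.085], [0.745, -0.075]]), ([128, 342], [[0.774, -0.04], [0.732, -0.034]]), ([141, 376], [[0.744, -0.116], [0.705, -0.103]])]
top [(0.88, [352.8, 252.2, 376.5, 277.3]), (0.84, [440.6, 279.0, 467.9, 301.2])]
scene [(0.88, [259.5, 208.1, 279.6, 243.1]), (0.71, [199.9, 195.2, 214.7, 229.4])]
```

View pics/fit.png

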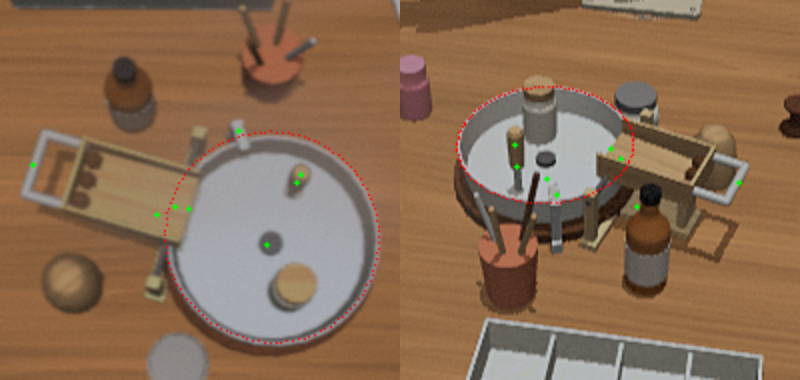

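```bash
cat > plan.py <<'E'
from h import *
from scipy.spatial.transform import Rotation as Ro
import sys,json
# usage: plan.py jaw x,y,z,yawdeg,nrows ...   rows from the present pose through the waypoints
def plan(jaw,wps):
    s=bot.observe(); p=np.array(s["tcp_pos"]); R=np.array(s["tool_rot"]); out=[]
    for x,y,z,yaw,n in wps:
        c,si=np.cos(np.radians(yaw)),np.sin(np.radians(yaw)); n=int(n)
        Rg=np.array([[c,si,0],[si,-c,0],[0,0,-1]]); rv=Ro.from_matrix(R.T@Rg).as_rotvec()/n; d=(np.array([x,y,z])-p)/n
        for i in range(n):
            out.append([*(R.T@d/.75).round(3),*(rv/(np.pi/4)).round(3),jaw]); R=R@Ro.from_rotvec(rv).as_matrix(); p=p+d
    for i in range(0,len(out),5): print(json.dumps([[float(v)+0. for v in r] for r in out[i:i+5]]))
if __name__=="__main__":
    plan(float(sys.argv[1]),[[float(v) for v in a.split(",")] for a in sys.argv[2:]])
E
python3 plan.py -1 .466,-.091,.205,0,13
python3 - <<'E'
from h import *
T,S=cam("top"),cam("scene")
for a,b in (([141,376],[267,238]),([122,362],[258,267])):
    p,d=ray(T,a);q,e=ray(S,b); A=np.array([d,-e]).T; s=np.linalg.lstsq(A,q-p,rcond=None)[0]; print(p+d*s[0],q+e*s[1])
E
```

```text
[[0.041, -0.04, 0.0, 0.0, 0.0, 0.038, -1.0], [0.04, -0.041, 0.0, 0.0, 0.0, 0.038, -1.0], [0.038, -0.042, 0.0, 0.0, 0.0, 0.038, -1.0], [0.037, -0.043, 0.0, 0.0, 0.0, 0.038, -1.0], [0.036, -0.045, 0.0, 0.0, 0.0, 0.038, -1.0]]
[[0.034, -0.046, 0.0, 0.0, 0.0, 0.038, -1.0], [0.033, -0.047, 0.0, 0.0, 0.0, 0.038, -1.0], [0.032, -0.048, 0.0, 0.0, 0.0, 0.038, -1.0], [0.03, -0.048, 0.0, 0.0, 0.0, 0.038, -1.0], [0.029, -0.049, 0.0, 0.0, 0.0, 0.038, -1.0]]
[[0.027, -0.05, 0.0, 0.0, 0.0, 0.038, -1.0], [0.026, -0.051, 0.0, 0.0, 0.0, 0.038, -1.0], [0.024, -0.052, 0.0, 0.0, 0.0, 0.038, -1.0]]
[ 0.72446463 -0.10966879  0.14920873] [ 0.72451208 -0.11000037  0.14927225]
[ 0.74165794 -0.07405749  0.20802208] [ 0.73761432 -0.03608762  0.20226915]
```

Call:
apply_moves([
  [0.041,-0.04,0,0,0,0.038,-1],
  [0.04,-0.041,0,0,0,0.038,-1],
  [0.038,-0.042,0,0,0,0.038,-1],
  [0.037,-0.043,0,0,0,0.038,-1],
  [0.036,-0.045,0,0,0,0.038,-1],
])

```text
clock: 2.6
tcp_pos: [0.3318, -0.4039, 0.2057]
tool_rot: [[0.972, 0.235, 0.001], [0.235, -0.972, -0.0], [0.0, 0.0, -1.0]]
ft_force: [1.2, -0.0, 1.3]
width: 0.997
grip_force: 0.0
```

Call:
apply_moves([
  [0.034,-0.046,0,0,0,0.038,-1],
  [0.033,-0.047,0,0,0,0.038,-1],
  [0.032,-0.048,0,0,0,0.038,-1],
  [0.03,-0.048,0,0,0,0.038,-1],
  [0.029,-0.049,0,0,0,0.038,-1],
])

```text
clock: 3.1
tcp_pos: [0.4168, -0.2069, 0.2058]
tool_rot: [[0.996, 0.088, 0.001], [0.088, -0.996, -0.0], [0.001, 0.0, -1.0]]
ft_force: [0.5, 0.7, 0.1]
width: 1.005
grip_force: 0.0
```

Call:
apply_moves([
  [0.027,-0.05,0,0,0,0.038,-1],
  [0.026,-0.051,0,0,0,0.038,-1],
  [0.024,-0.052,0,0,0,0.038,-1],
  [0,0,0,0,0,0,-1],
])

```text
clock: 3.5
tcp_pos: [0.4696, -0.0838, 0.2056]
tool_rot: [[1.0, 0.01, 0.002], [0.01, -1.0, 0.003], [0.002, -0.003, -1.0]]
ft_force: [-1.0, 1.1, 0.2]
width: 1.0
grip_force: 0.0
```

```bash
python3 plan.py -1 .466,-.091,.165,0,1 .466,-.091,.08,0,2
python3 - <<'E'
from h import *
c=cam("wrist"); cv2.imwrite("pics/w1.png",c[0])
for k,z in (("jar",.03),("pan_grip",.112),("pan_handle",.074),("pan_base",0)): print(k,[(round(r["confidence"],2),[int(v) for v in r["point"]],atz(c,r["point"],z)[:2].round(4).tolist()) for r in bot.place_of("wrist",k)[:2]])
print([(r["extent"]) for r in bot.regions_of("wrist","jar")[:1]], proj(c,[.466,-.091,.12]),proj(c,[.466,-.091,.03]))
E
```

```text
[[-0.005, 0.01, 0.054, -0.004, -0.003, 0.012, -1.0], [0.0, 0.0, 0.057, 0.0, 0.0, 0.0, -1.0], [0.0, 0.0, 0.057, 0.0, 0.0, 0.0, -1.0]]
jar [(0.9, [215, 327], [0.4699, -0.0925]), (0.68, [256, 508], [0.4286, -0.2816])]
pan_grip [(0.62, [80, 341], [0.5857, -0.0982])]
pan_handle [(0.91, [86, 338], [0.5862, -0.0981])]
pan_base [(0.9, [158, 308], [0.5242, -0.0726]), (0.21, [125, 167], [0.556, 0.0724])]
[[487.9, 238.0, 578.2, 311.9]] [328.20650502 246.37752585] [326.1499152  219.28211276]
```

View pics/w1.png

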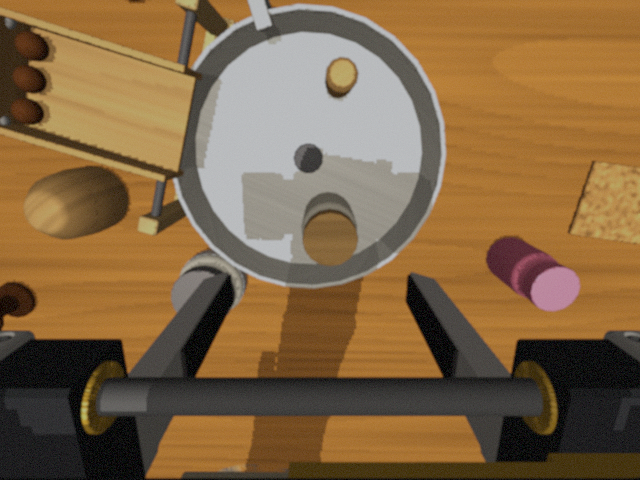

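```bash
python3 plan.py -1 .469,-.0915,.165,0,2 .469,-.0915,.067,0,3;python3 -c "
from h import *;print(bot.observe()['tcp_pos'])"
```

```text
[[0.002, 0.0, 0.027, 0.0, 0.0, -0.002, -1.0], [0.002, 0.0, 0.027, 0.0, 0.0, -0.002, -1.0], [0.0, 0.0, 0.044, 0.0, 0.0, 0.0, -1.0], [0.0, 0.0, 0.044, 0.0, 0.0, 0.0, -1.0], [0.0, 0.0, 0.044, 0.0, 0.0, 0.0, -1.0]]
[ 0.46641576 -0.0920674   0.20555761]
```

Call:
apply_moves([
  [0.002,0,0.027,0,0,0,-1],
  [0.002,0,0.027,0,0,0,-1],
  [0,0,0.044,0,0,0,-1],
  [0,0,0.044,0,0,0,-1],
  [0,0,0.044,0,0,0,-1],
])

```text
clock: 4.3
tcp_pos: [0.4699, -0.092, 0.0651]
tool_rot: [[1.0, -0.003, 0.001], [-0.003, -1.0, -0.001], [0.001, 0.001, -1.0]]
ft_force: [0.4, 0.1, -0.4]
width: 1.003
grip_force: 0.0
```

Call:
apply_moves([
  [0,0,0,0,0,0,-1],
  [0,0,0,0,0,0,1],
  [0,0,0,0,0,0,1],
  [0,0,0,0,0,0,1],
  [0,0,0,0,0,0,1],
], grip_force=20)

```text
clock: 4.8
tcp_pos: [0.4709, -0.0906, 0.0672]
tool_rot: [[1.0, -0.0, 0.003], [-0.0, -1.0, -0.0], [0.003, 0.0, -1.0]]
ft_force: [0.3, 0.4, 0.5]
width: 0.695
grip_force: 0.0
```

Call:
apply_moves([
  [0,0,0,0,0,0,1],
  [0,0,0,0,0,0,1],
  [0,0,0,0,0,0,1],
])

```text
clock: 5.1
tcp_pos: [0.4703, -0.0906, 0.0664]
tool_rot: [[1.0, -0.0, 0.001], [-0.0, -1.0, -0.0], [0.001, 0.0, -1.0]]
ft_force: [-0.3, -0.6, 3.9]
width: 0.504
grip_force: 20.0
```

```bash
python3 plan.py 1 .47,-.0906,.222,0,5 .48,-.03,.222,0,2 .52,.37,.222,0,10 .5256,.405,.2,0,2
```

```text
[[0.0, 0.0, -0.041, 0.0, 0.0, 0.0, 1.0], [0.0, 0.0, -0.041, 0.0, 0.0, 0.0, 1.0], [0.0, 0.0, -0.041, 0.0, 0.0, 0.0, 1.0], [0.0, 0.0, -0.041, 0.0, 0.0, 0.0, 1.0], [0.0, 0.0, -0.041, 0.0, 0.0, 0.0, 1.0]]
[[0.007, -0.04, 0.0, 0.0, 0.0, 0.0, 1.0], [0.007, -0.04, 0.0, 0.0, 0.0, 0.0, 1.0], [0.005, -0.053, 0.0, 0.0, 0.0, 0.0, 1.0], [0.005, -0.053, 0.0, 0.0, 0.0, 0.0, 1.0], [0.005, -0.053, 0.0, 0.0, 0.0, 0.0, 1.0]]
[[0.005, -0.053, 0.0, 0.0, 0.0, 0.0, 1.0], [0.005, -0.053, 0.0, 0.0, 0.0, 0.0, 1.0], [0.005, -0.053, 0.0, 0.0, 0.0, 0.0, 1.0], [0.005, -0.053, 0.0, 0.0, 0.0, 0.0, 1.0], [0.005, -0.053, 0.0, 0.0, 0.0, 0.0, 1.0]]
[[0.005, -0.053, 0.0, 0.0, 0.0, 0.0, 1.0], [0.005, -0.053, 0.0, 0.0, 0.0, 0.0, 1.0], [0.004, -0.023, 0.015, 0.0, 0.0, 0.0, 1.0], [0.004, -0.023, 0.015, 0.0, 0.0, 0.0, 1.0]]
```

Call:
apply_moves([
  [0,0,-0.041,0,0,0,1],
  [0,0,-0.041,0,0,0,1],
  [0,0,-0.041,0,0,0,1],
  [0,0,-0.041,0,0,0,1],
  [0,0,-0.041,0,0,0,1],
])

```text
clock: 5.6
tcp_pos: [0.4692, -0.0902, 0.2206]
tool_rot: [[1.0, -0.0, -0.001], [-0.0, -1.0, 0.0], [-0.001, -0.0, -1.0]]
ft_force: [0.7, 0.5, -3.3]
width: 0.506
grip_force: 20.0
```

Call:
apply_moves([
  [0.007,-0.04,0,0,0,0,1],
  [0.007,-0.04,0,0,0,0,1],
  [0.005,-0.053,0,0,0,0,1],
  [0.005,-0.053,0,0,0,0,1],
  [0.005,-0.053,0,0,0,0,1],
])

```text
clock: 6.1
tcp_pos: [0.4911, 0.0902, 0.2193]
tool_rot: [[1.0, -0.0, -0.001], [-0.0, -1.0, -0.0], [-0.001, 0.0, -1.0]]
ft_force: [0.6, 0.9, -2.5]
width: 0.509
grip_force: 20.0
```

Call:
apply_moves([
  [0.005,-0.053,0,0,0,0,1],
  [0.005,-0.053,0,0,0,0,1],
  [0.005,-0.053,0,0,0,0,1],
  [0.005,-0.053,0,0,0,0,1],
  [0.005,-0.053,0,0,0,0,1],
])

```text
clock: 6.6
tcp_pos: [0.5098, 0.2889, 0.2191]
tool_rot: [[1.0, -0.0, -0.001], [-0.0, -1.0, -0.001], [-0.001, 0.001, -1.0]]
ft_force: [1.1, 0.8, -2.4]
width: 0.504
grip_force: 20.0
```

Call:
apply_moves([
  [0.005,-0.053,0,0,0,0,1],
  [0.005,-0.053,0,0,0,0,1],
  [0.004,-0.023,0.015,0,0,0,1],
  [0.004,-0.023,0.015,0,0,0,1],
  [0,0,0,0,0,0,1],
])

```text
clock: 7.1
tcp_pos: [0.5219, 0.4027, 0.1941]
tool_rot: [[1.0, 0.003, -0.004], [0.003, -1.0, -0.002], [-0.004, 0.002, -1.0]]
ft_force: [-1.4, 0.2, -2.6]
width: 0.506
grip_force: 20.0
```

```bash
python3 - <<'E'
from h import *
c=cam("wrist"); cv2.imwrite("pics/w2.png",c[0])
print([(round(r["confidence"],2),[int(v) for v in r["point"]],atz(c,r["point"],0)[:2].round(4).tolist()) for r in bot.place_of("wrist","round_mat")[:3]])
print(bot.observe()['tcp_pos'],bot.observe()['width'])
E
python3 plan.py 1 .5256,.405,.115,0,2 .5256,.405,.06,0,2 .5256,.405,.044,0,2
```

```text
[(0.88, [207, 321], [0.5255, 0.3991])]
[0.52361299 0.39979428 0.19617817] 0.5051247491787495
[[0.001, -0.004, 0.054, 0.002, 0.001, 0.0, 1.0], [0.001, -0.004, 0.054, 0.002, 0.001, 0.0, 1.0], [0.0, 0.0, 0.037, 0.0, 0.0, 0.0, 1.0], [0.0, 0.0, 0.037, 0.0, 0.0, 0.0, 1.0], [0.0, 0.0, 0.011, 0.0, 0.0, 0.0, 1.0]]
[[0.0, 0.0, 0.011, 0.0, 0.0, 0.0, 1.0]]
```

Call:
apply_moves([
  [0.002,-0.002,0.054,0,0,0,1],
  [0.001,-0.002,0.054,0,0,0,1],
  [0,0,0.037,0,0,0,1],
  [0,0,0.03,0,0,0,1],
  [0,0,0,0,0,0,1],
])

```text
clock: 7.7
tcp_pos: [0.5248, 0.4007, 0.0633]
tool_rot: [[1.0, -0.002, -0.005], [-0.002, -1.0, -0.005], [-0.005, 0.005, -1.0]]
ft_force: [0.1, -0.2, -2.6]
width: 0.506
grip_force: 20.0
```

Call:
apply_moves([
  [0,0,0.01,0,0,0,1],
  [0,0,0.007,0,0,0,1],
  [0,0,0,0,0,0,1],
])

```text
clock: 8.0
tcp_pos: [0.5267, 0.4044, 0.0538]
tool_rot: [[1.0, -0.001, 0.001], [-0.001, -1.0, 0.0], [0.001, -0.0, -1.0]]
ft_force: [0.0, -0.9, -2.7]
width: 0.508
grip_force: 20.0
```

Call:
apply_moves([
  [0,0,0.008,0,0,0,1],
  [0,0,0.004,0,0,0,1],
  [0,0,0,0,0,0,1],
])

```text
clock: 8.3
tcp_pos: [0.526, 0.4044, 0.0439]
tool_rot: [[1.0, -0.0, -0.001], [-0.0, -1.0, -0.0], [-0.001, 0.0, -1.0]]
ft_force: [-0.7, -0.5, -2.5]
width: 0.511
grip_force: 20.0
```

Call:
apply_moves([
  [0,0,0.002,0,0,0,1],
  [0,0,0,0,0,0,1],
])

```text
clock: 8.5
tcp_pos: [0.5263, 0.4045, 0.0427]
tool_rot: [[1.0, -0.0, -0.0], [-0.0, -1.0, -0.0], [-0.0, 0.0, -1.0]]
ft_force: [-0.1, 0.2, -2.0]
width: 0.506
grip_force: 20.0
```

Call:
apply_moves([
  [0,0,0.002,0,0,0,1],
  [0,0,0,0,0,0,1],
])

```text
clock: 8.7
tcp_pos: [0.5265, 0.4046, 0.0425]
tool_rot: [[1.0, -0.0, 0.0], [-0.0, -1.0, 0.0], [0.0, -0.0, -1.0]]
ft_force: [-2.0, -1.5, 5.3]
width: 0.503
grip_force: 20.0
```

Contact. Release, rise, and plan to the tray handle.

Call:
apply_moves([
  [0,0,0,0,0,0,0],
  [0,0,0,0,0,0,-0.5],
  [0,0,0,0,0,0,-0.8],
  [0,0,0,0,0,0,-0.8],
  [0,0,0,0,0,0,-0.8],
])

```text
clock: 9.2
tcp_pos: [0.5264, 0.4046, 0.0412]
tool_rot: [[1.0, -0.0, 0.0], [-0.0, -1.0, 0.0], [0.0, -0.0, -1.0]]
ft_force: [0.1, -0.1, -0.1]
width: 0.808
grip_force: 0.0
```

Call:
apply_moves([
  [0,0,-0.02,0,0,0,-0.8],
  [0,0,-0.05,0,0,0,-0.8],
  [0,0,-0.06,0,0,0,-0.8],
  [0,0,-0.06,0,0,0,-0.8],
  [0,0,0,0,0,0,-0.8],
])

```text
clock: 9.7
tcp_pos: [0.5303, 0.4075, 0.1922]
tool_rot: [[1.0, -0.0, 0.011], [-0.001, -1.0, 0.009], [0.011, -0.009, -1.0]]
ft_force: [1.1, 0.4, 0.5]
width: 0.903
grip_force: 0.0
```

```bash
python3 plan.py -0.2 .59,.21,.19,-14.9,6
```

```text
[[0.013, 0.044, 0.0, -0.002, -0.002, 0.055, -0.2], [0.015, 0.043, 0.0, -0.002, -0.002, 0.055, -0.2], [0.017, 0.043, 0.0, -0.002, -0.002, 0.055, -0.2], [0.019, 0.042, 0.0, -0.002, -0.002, 0.055, -0.2], [0.021, 0.041, 0.0, -0.002, -0.002, 0.055, -0.2]]
[[0.022, 0.04, 0.0, -0.002, -0.002, 0.055, -0.2]]
```

Call:
apply_moves([
  [0.013,0.044,0,0,0,0.055,-0.2],
  [0.015,0.043,0,0,0,0.055,-0.2],
  [0.017,0.043,0,0,0,0.055,-0.2],
  [0.019,0.042,0,0,0,0.055,-0.2],
  [0.021,0.041,0,0,0,0.055,-0.2],
])

```text
clock: 10.2
tcp_pos: [0.5763, 0.2382, 0.1842]
tool_rot: [[0.976, -0.216, 0.0], [-0.216, -0.976, 0.0], [0.0, -0.0, -1.0]]
ft_force: [0.1, 0.5, 0.5]
width: 0.597
grip_force: 0.0
```

Call:
apply_moves([
  [0.022,0.04,0,0,0,0.055,-0.2],
  [0,0,0,0,0,0,-0.2],
  [0,0,0,0,0,0,-0.2],
])

```text
clock: 10.5
tcp_pos: [0.5859, 0.206, 0.1841]
tool_rot: [[0.966, -0.258, 0.0], [-0.258, -0.966, 0.0], [0.0, -0.0, -1.0]]
ft_force: [0.2, 0.9, -0.7]
width: 0.596
grip_force: 0.0
```

Run:
```python
from h import *
o=[]
for n in ("wrist","top","scene"):
    c=cam(n)
    if n=="wrist": im=c[0].copy(); 
    if n=="top": t=c[0][200:290,100:200]
    if n=="scene": s=c[0][230:320,400:500]
    for k,z in (("tray_grip",.102),("jar",.006),("round_mat",0)):
        print(n,k,[(round(r["confidence"],2),[int(v) for v in r["point"]],atz(c,r["point"],z)[:2].round(4).tolist()) for r in bot.place_of(n,k)[:2]])
    if n=="wrist": cv2.circle(im,tuple(int(v) for v in proj(c,[.5997,.1918,.102])),3,(0,255,0),1)
cv2.imwrite("pics/w3.png",np.hstack([cv2.resize(im,(533,400)),np.vstack([cv2.resize(t,(222,200)),cv2.resize(s,(222,200))])]))
print(bot.observe()['tcp_pos'],bot.observe()['width'])
```

```text
wrist tray_grip [(0.66, [219, 335], [0.6009, 0.1894]), (0.38, [246, 405], [0.5661, 0.143])]
wrist jar [(0.82, [311, 159], [0.526, 0.4032]), (0.43, [216, 333], [0.5802, 0.1923])]
wrist round_mat [(0.64, [311, 163], [0.5231, 0.4022])]
top tray_grip [(0.57, [201, 236], [0.6027, 0.191])]
top jar [(0.94, [290, 447], [0.416, -0.2898]), (0.53, [205, 368], [0.6172, -0.108])]
top round_mat []
scene tray_grip [(0.66, [259, 365], [0.5978, 0.183]), (0.44, [268, 276], [0.6659, -0.0304])]
scene jar [(0.88, [226, 208], [0.4292, -0.2896]), (0.73, [278, 445], [0.5298, 0.4032])]
scene round_mat [(0.8, [245, 453], [0.3799, 0.4352]), (0.57, [280, 441], [0.5322, 0.3949])]
[0.58572786 0.20682539 0.18372601] 0.5950042760062505
```

View pics/w3.png

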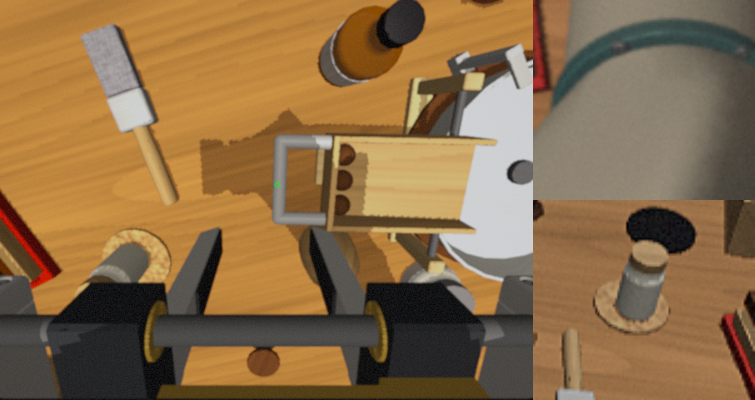

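```bash
python3 plan.py 0.2 .601,.191,.165,-14.9,2 .601,.191,.083,-14.9,3
```

```text
[[0.013, 0.008, 0.012, 0.0, 0.0, 0.001, 0.2], [0.013, 0.008, 0.012, 0.0, 0.0, 0.001, 0.2], [0.0, 0.0, 0.036, 0.0, 0.0, 0.0, 0.2], [0.0, 0.0, 0.036, 0.0, 0.0, 0.0, 0.2], [0.0, 0.0, 0.036, 0.0, 0.0, 0.0, 0.2]]
```

Call:
apply_moves([
  [0.013,0.008,0.012,0,0,0,0.2],
  [0.013,0.008,0.012,0,0,0,0.2],
  [0,0,0,0,0,0,0.2],
  [0,0,0.036,0,0,0,0.2],
  [0,0,0.036,0,0,0,0.2],
])

```text
clock: 11.6
tcp_pos: [0.6025, 0.1898, 0.1115]
tool_rot: [[0.966, -0.257, 0.002], [-0.257, -0.966, 0.001], [0.002, -0.001, -1.0]]
ft_force: [0.3, -0.6, -0.3]
width: 0.403
grip_force: 0.0
```

Call:
apply_moves([
  [0,0,0.036,0,0,0,0.2],
  [0,0,0,0,0,0,0.2],
  [0,0,0,0,0,0,1],
  [0,0,0,0,0,0,1],
  [0,0,0,0,0,0,1],
], grip_force=8)

```text
clock: 12.1
tcp_pos: [0.6027, 0.1904, 0.0864]
tool_rot: [[0.967, -0.257, 0.003], [-0.257, -0.967, 0.001], [0.002, -0.002, -1.0]]
ft_force: [-0.3, 0.1, 0.5]
width: 0.183
grip_force: 0.0
```

Call:
apply_moves([
  [0,0,0,0,0,0,1],
  [0,0,0,0,0,0,1],
])

```text
clock: 12.3
tcp_pos: [0.6023, 0.1891, 0.0861]
tool_rot: [[0.966, -0.257, 0.002], [-0.257, -0.966, -0.001], [0.002, 0.0, -1.0]]
ft_force: [-1.4, -2.8, 6.4]
width: 0.124
grip_force: 8.0
```

Call:
apply_moves([
  [0,0.003,-0.0185,0,0,0,1],
  [0,0.0045,-0.018,0,0,0,1],
  [0,0.0065,-0.0175,0,0,0,1],
  [0,0.008,-0.017,0,0,0,1],
  [0,0.009,-0.0165,0,0,0,1],
])

```text
clock: 12.8
tcp_pos: [0.5959, 0.1679, 0.152]
tool_rot: [[0.967, -0.256, 0.002], [-0.256, -0.967, 0.001], [0.001, -0.002, -1.0]]
ft_force: [1.3, -0.2, -1.5]
width: 0.122
grip_force: 8.0
```

Call:
apply_moves([
  [0,0.0105,-0.0155,0,0,0,1],
  [0,0.012,-0.0145,0,0,0,1],
  [0,0.013,-0.0135,0,0,0,1],
  [0,0.0145,-0.012,0,0,0,1],
  [0,0,0,0,0,0,1],
])

```text
clock: 13.3
tcp_pos: [0.586, 0.1326, 0.1949]
tool_rot: [[0.966, -0.257, 0.002], [-0.257, -0.966, 0.004], [0.001, -0.004, -1.0]]
ft_force: [0.9, 5.6, 5.4]
width: 0.125
grip_force: 8.0
```

Call:
apply_moves([
  [0,0,0,0,0,0,1],
  [0,0,0,0,0,0,1],
  [0,0,0,0,0,0,1],
  [0,0,0,0,0,0,1],
  [0,0,0,0,0,0,1],
])

```text
clock: 13.8
tcp_pos: [0.5864, 0.1338, 0.1938]
tool_rot: [[0.967, -0.255, 0.002], [-0.255, -0.967, 0.004], [0.001, -0.004, -1.0]]
ft_force: [1.4, 5.1, 5.2]
width: 0.123
grip_force: 8.0
```

Run:
```python
from h import *
c=cam("wrist");s=cam("scene")
cv2.imwrite("pics/w4.png",np.hstack([cv2.resize(c[0],(400,300)),cv2.resize(s[0][170:320,200:400],(400,300))]))
print(bot.observe()['tcp_pos'],bot.observe()['width'])
```

```text
[0.58639151 0.1338172  0.19380378] 0.12467868213642075
```

View pics/w4.png

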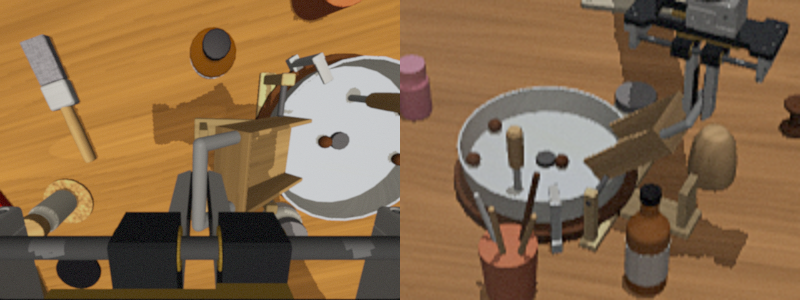

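Call:
apply_moves([
  [0,-0.0145,0.012,0,0,0,1],
  [0,-0.013,0.0135,0,0,0,1],
  [0,-0.012,0.0145,0,0,0,1],
  [0,-0.0105,0.0155,0,0,0,1],
  [0,-0.009,0.0165,0,0,0,1],
])

```text
clock: 14.4
tcp_pos: [0.5983, 0.1748, 0.137]
tool_rot: [[0.967, -0.256, 0.002], [-0.256, -0.967, 0.0], [0.002, -0.0, -1.0]]
ft_force: [5.2, 1.6, 0.4]
width: 0.123
grip_force: 8.0
```

Call:
apply_moves([
  [0,-0.008,0.017,0,0,0,1],
  [0,-0.0065,0.0175,0,0,0,1],
  [0,-0.0045,0.018,0,0,0,1],
  [0,-0.003,0.0185,0,0,0,1],
  [0,0,0,0,0,0,1],
])

```text
clock: 14.9
tcp_pos: [0.601, 0.1892, 0.0824]
tool_rot: [[0.966, -0.257, -0.002], [-0.257, -0.966, -0.002], [-0.002, 0.002, -1.0]]
ft_force: [4.2, 1.6, -1.8]
width: 0.126
grip_force: 8.0
```

Call:
apply_moves([
  [0,0,0,0,0,0,0.2],
  [0,0,0,0,0,0,0.2],
  [0,0,0,0,0,0,0.2],
])

```text
clock: 15.2
tcp_pos: [0.6001, 0.1894, 0.0844]
tool_rot: [[0.967, -0.257, -0.003], [-0.257, -0.967, -0.001], [-0.002, 0.002, -1.0]]
ft_force: [0.7, -0.2, -0.1]
width: 0.345
grip_force: 0.0
```

Call:
apply_moves([
  [0,0,-0.04,0,0,0,0.2],
  [0,0,-0.06,0,0,0,0.2],
  [0,0,-0.05,0,0,0,0.2],
  [0,0,0,0,0,0,0.2],
])

```text
clock: 15.6
tcp_pos: [0.6045, 0.1907, 0.2031]
tool_rot: [[0.966, -0.257, 0.009], [-0.257, -0.966, 0.003], [0.008, -0.005, -1.0]]
ft_force: [0.2, 0.9, -0.2]
width: 0.402
grip_force: 0.0
```

```bash
python3 plan.py 0 .595,.13,.22,0,2 .58,-.05,.22,45,6 .56,-.13,.22,75,4
```

```text
[[0.004, 0.041, -0.011, -0.003, -0.005, -0.165, 0.0], [-0.001, 0.041, -0.011, -0.003, -0.005, -0.165, 0.0], [-0.003, 0.04, 0.0, 0.0, 0.0, -0.167, 0.0], [-0.009, 0.039, 0.0, 0.0, 0.0, -0.167, 0.0], [-0.014, 0.038, 0.0, 0.0, 0.0, -0.167, 0.0]]
[[-0.018, 0.036, 0.0, 0.0, 0.0, -0.167, 0.0], [-0.023, 0.033, 0.0, 0.0, 0.0, -0.167, 0.0], [-0.027, 0.03, 0.0, 0.0, 0.0, -0.167, 0.0], [-0.024, 0.014, 0.0, 0.0, 0.0, -0.167, 0.0], [-0.025, 0.011, 0.0, 0.0, 0.0, -0.167, 0.0]]
[[-0.026, 0.008, 0.0, 0.0, 0.0, -0.167, 0.0], [-0.027, 0.004, 0.0, 0.0, 0.0, -0.167, 0.0]]
```

Call:
apply_moves([
  [0.004,0.041,-0.011,0,0,-0.165,0],
  [-0.001,0.041,-0.011,0,0,-0.165,0],
  [-0.003,0.04,0,0,0,-0.167,0],
  [-0.009,0.039,0,0,0,-0.167,0],
  [-0.014,0.038,0,0,0,-0.167,0],
])

```text
clock: 16.1
tcp_pos: [0.5825, 0.0377, 0.2131]
tool_rot: [[0.921, 0.388, -0.002], [0.388, -0.921, -0.0], [-0.002, -0.0, -1.0]]
ft_force: [0.4, -1.1, 0.4]
width: 0.502
grip_force: 0.0
```

Call:
apply_moves([
  [-0.018,0.036,0,0,0,-0.167,0],
  [-0.023,0.033,0,0,0,-0.167,0],
  [-0.027,0.03,0,0,0,-0.167,0],
  [-0.024,0.014,0,0,0,-0.167,0],
  [-0.025,0.011,0,0,0,-0.167,0],
])

```text
clock: 16.6
tcp_pos: [0.5653, -0.0927, 0.2129]
tool_rot: [[0.494, 0.869, -0.002], [0.869, -0.494, 0.0], [-0.001, -0.002, -1.0]]
ft_force: [0.9, 0.4, -0.6]
width: 0.502
grip_force: 0.0
```

Call:
apply_moves([
  [-0.026,0.008,0,0,0,-0.167,0],
  [-0.027,0.004,0,0,0,-0.167,0],
  [0,0,0,0,0,0,0],
  [0,0,0,0,0,0,0],
])

```text
clock: 17.0
tcp_pos: [0.5568, -0.1306, 0.2133]
tool_rot: [[0.26, 0.966, -0.001], [0.966, -0.26, 0.001], [0.001, -0.001, -1.0]]
ft_force: [0.3, -0.3, -0.2]
width: 0.498
grip_force: 0.0
```

Run:
```python
from h import *
print(bot.observe()['tcp_pos'],bot.observe()['qpos'].round(2))
for n in ("wrist","scene","top"):
    c=cam(n)
    if n=="wrist":
        im=c[0].copy()
        for X in ([.5888,-.0981,.136],[.5297,-.071,.034],[.6447,-.0335,.084]): cv2.circle(im,tuple(int(v) for v in proj(c,X)),3,(0,255,0),1)
        cv2.imwrite("pics/w5.png",im)
    for k,z in (("pan_grip",.112),("pan_handle",.074),("pointer",.084),("pan_base",0)):
        print(n,k,[(round(r["confidence"],2),[int(v) for v in r["point"]],atz(c,r["point"],z)[:2].round(4).tolist()) for r in bot.place_of(n,k)[:2]])
```

```text
[ 0.55678212 -0.13064841  0.21329377] [ 0.39  0.52 -0.31  1.72  0.19  0.93 -0.27]
wrist pan_grip [(0.72, [189, 345], [0.5868, -0.1])]
wrist pan_handle [(0.82, [180, 345], [0.5893, -0.0985])]
wrist pointer [(0.84, [87, 390], [0.6412, -0.0347])]
wrist pan_base [(0.62, [165, 278], [0.5265, -0.0752])]
scene pan_grip [(0.73, [278, 444], [0.6392, 0.3773]), (0.5, [239, 253], [0.5816, -0.1097])]
scene pan_handle [(0.75, [253, 255], [0.5933, -0.1027])]
scene pointer [(0.9, [267, 274], [0.6462, -0.0415])]
scene pan_base [(0.83, [258, 269], [0.528, -0.0819])]
top pan_grip [(0.56, [208, 371], [0.5857, -0.1018])]
top pan_handle [(0.65, [304, 310], [0.3801, 0.0293]), (0.57, [211, 366], [0.5871, -0.0958])]
top pointer [(0.74, [188, 337], [0.6378, -0.0304]), (0.46, [239, 346], [0.5215, -0.0493])]
top pan_base [(0.55, [243, 353], [0.5259, -0.0724])]
```

View pics/w5.png

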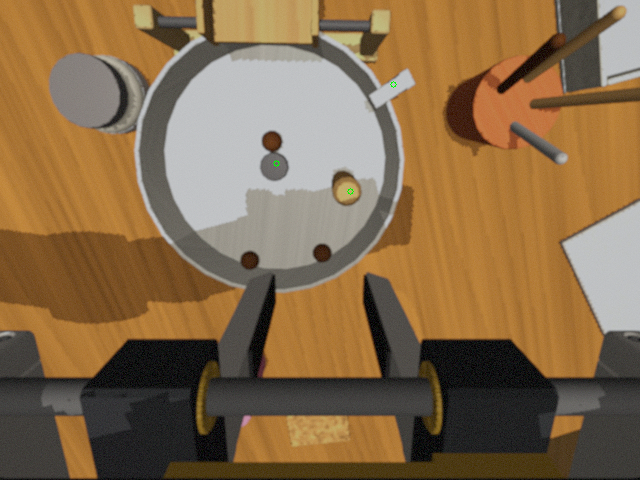

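```bash
python3 plan.py 0 .5865,-.098,.19,75,2 .5865,-.098,.094,75,3
```

```text
[[0.026, 0.013, 0.016, 0.0, 0.0, 0.001, 0.0], [0.026, 0.013, 0.016, 0.0, 0.0, 0.001, 0.0], [0.0, 0.0, 0.043, 0.0, 0.0, 0.0, 0.0], [0.0, 0.0, 0.043, 0.0, 0.0, 0.0, 0.0], [0.0, 0.0, 0.043, 0.0, 0.0, 0.0, 0.0]]
```

Call:
apply_moves([
  [0.026,0.013,0.016,0,0,0,0],
  [0.026,0.013,0.016,0,0,0,0],
  [0,0,0,0,0,0,0],
  [0,0,0.043,0,0,0,0],
  [0,0,0.043,0,0,0,0],
])

```text
clock: 18.25
tcp_pos: [0.5869, -0.0995, 0.1257]
tool_rot: [[0.257, 0.966, 0.003], [0.966, -0.257, -0.001], [-0.0, 0.003, -1.0]]
ft_force: [0.1, -0.4, 0.4]
width: 0.502
grip_force: 0.0
```

Call:
apply_moves([
  [0,0,0.043,0,0,0,0],
  [0,0,0,0,0,0,0],
  [0,0,0,0,0,0,1],
  [0,0,0,0,0,0,1],
  [0,0,0,0,0,0,1],
], grip_force=8)

```text
clock: 18.75
tcp_pos: [0.5876, -0.0988, 0.0949]
tool_rot: [[0.257, 0.966, 0.003], [0.966, -0.257, -0.001], [0.0, 0.003, -1.0]]
ft_force: [-0.8, -0.3, 0.2]
width: 0.284
grip_force: 0.0
```

Call:
apply_moves([
  [0,0,0,0,0,0,1],
  [0,0,0,0,0,0,1],
])

```text
clock: 18.95
tcp_pos: [0.5866, -0.0985, 0.0946]
tool_rot: [[0.257, 0.967, 0.001], [0.967, -0.257, -0.0], [-0.0, 0.001, -1.0]]
ft_force: [-2.1, 0.8, 6.2]
width: 0.227
grip_force: 8.0
```

```bash
cat > circ.py <<'E'
from h import *
import sys,json
cx,cy,r,step,n=map(float,sys.argv[1:6]); s=bot.observe(); p=np.array(s["tcp_pos"]); R=np.array(s["tool_rot"])
a=np.arctan2(p[1]-cy,p[0]-cx); print("az",np.degrees(a).round(2),"r",np.hypot(p[0]-cx,p[1]-cy).round(4),s["ft_force"].round(1))
out=[]; q=p.copy()
for i in range(int(n)):
    a+=np.radians(step); g=np.array([cx+r*np.cos(a),cy+r*np.sin(a),p[2]]); d=(R.T@(g-q)/.75).round(3); d[2]=0; out.append([*map(float,d),0,0,0,1]); q=q+R@d*.75
for i in range(0,len(out),5): print(json.dumps(out[i:i+5]))
E
python3 circ.py .528 -.0725 .065 12 10
```

```text
az -23.91 r 0.0641 [-2.1  0.8  6.2]
[[0.018, 0.002, 0.0, 0, 0, 0, 1], [0.018, -0.003, 0.0, 0, 0, 0, 1], [0.017, -0.006, 0.0, 0, 0, 0, 1], [0.015, -0.01, 0.0, 0, 0, 0, 1], [0.013, -0.013, 0.0, 0, 0, 0, 1]]
[[0.01, -0.015, 0.0, 0, 0, 0, 1], [0.006, -0.017, 0.0, 0, 0, 0, 1], [0.003, -0.018, 0.0, 0, 0, 0, 1], [-0.001, -0.018, 0.0, 0, 0, 0, 1], [-0.005, -0.017, 0.0, 0, 0, 0, 1]]
```

Call:
apply_moves([
  [0.018,0.002,0,0,0,0,1],
  [0.018,-0.003,0,0,0,0,1],
  [0.017,-0.006,0,0,0,0,1],
  [0.015,-0.01,0,0,0,0,1],
  [0.013,-0.013,0,0,0,0,1],
])

```text
clock: 19.45
tcp_pos: [0.5802, -0.0351, 0.0945]
tool_rot: [[0.257, 0.966, 0.001], [0.966, -0.257, -0.002], [-0.002, 0.002, -1.0]]
ft_force: [-3.4, -4.4, 7.4]
width: 0.229
grip_force: 8.0
```

Call:
apply_moves([
  [0.01,-0.015,0,0,0,0,1],
  [0.006,-0.017,0,0,0,0,1],
  [0.003,-0.018,0,0,0,0,1],
  [-0.001,-0.018,0,0,0,0,1],
  [-0.005,-0.017,0,0,0,0,1],
])

```text
clock: 19.95
tcp_pos: [0.5227, -0.0076, 0.0945]
tool_rot: [[0.256, 0.967, 0.005], [0.967, -0.256, 0.0], [0.002, 0.005, -1.0]]
ft_force: [0.9, -1.0, 3.0]
width: 0.231
grip_force: 8.0
```

```bash
python3 - <<'E'
from h import *
bot.get_image("top"); bot.get_image("top")
s=bot.observe();print(s['tcp_pos'],s['ft_force'])
E
python3 circ.py .528 -.0725 .065 15 15
```

```text
[ 0.51986475 -0.00796731  0.09440732] [-1.02460584  1.7426536   4.48369024]
az 97.19 r 0.065 [-1.   1.7  4.5]
[[-0.011, -0.02, 0.0, 0, 0, 0, 1], [-0.016, -0.016, 0.0, 0, 0, 0, 1], [-0.02, -0.011, 0.0, 0, 0, 0, 1], [-0.021, -0.006, 0.0, 0, 0, 0, 1], [-0.023, -0.001, 0.0, 0, 0, 0, 1]]
[[-0.022, 0.006, 0.0, 0, 0, 0, 1], [-0.02, 0.011, 0.0, 0, 0, 0, 1], [-0.016, 0.016, 0.0, 0, 0, 0, 1], [-0.011, 0.02, 0.0, 0, 0, 0, 1], [-0.006, 0.021, 0.0, 0, 0, 0, 1]]
[[-0.0, 0.023, 0.0, 0, 0, 0, 1], [0.005, 0.022, 0.0, 0, 0, 0, 1], [0.011, 0.02, 0.0, 0, 0, 0, 1], [0.016, 0.016, 0.0, 0, 0, 0, 1], [0.02, 0.011, 0.0, 0, 0, 0, 1]]
```

Call:
apply_moves([
  [-0.011,-0.02,0,0,0,0,1],
  [-0.016,-0.016,0,0,0,0,1],
  [-0.02,-0.011,0,0,0,0,1],
  [-0.021,-0.006,0,0,0,0,1],
  [-0.023,-0.001,0,0,0,0,1],
])

```text
clock: 20.55
tcp_pos: [0.4626, -0.0625, 0.0942]
tool_rot: [[0.254, 0.967, -0.002], [0.967, -0.254, 0.001], [0.0, -0.002, -1.0]]
ft_force: [-2.1, 1.5, 9.2]
width: 0.226
grip_force: 8.0
```

Call:
apply_moves([
  [-0.022,0.006,0,0,0,0,1],
  [-0.02,0.011,0,0,0,0,1],
  [-0.016,0.016,0,0,0,0,1],
  [-0.011,0.02,0,0,0,0,1],
  [-0.006,0.021,0,0,0,0,1],
])

```text
clock: 21.05
tcp_pos: [0.5037, -0.1341, 0.0942]
tool_rot: [[0.258, 0.966, 0.0], [0.966, -0.258, -0.001], [-0.001, 0.001, -1.0]]
ft_force: [-0.6, 3.1, 4.8]
width: 0.226
grip_force: 8.0
```

Call:
apply_moves([
  [0,0.023,0,0,0,0,1],
  [0.005,0.022,0,0,0,0,1],
  [0.011,0.02,0,0,0,0,1],
  [0.016,0.016,0,0,0,0,1],
  [0.02,0.011,0,0,0,0,1],
])

```text
clock: 21.55
tcp_pos: [0.5796, -0.1113, 0.0941]
tool_rot: [[0.257, 0.966, -0.002], [0.966, -0.257, 0.001], [0.0, -0.002, -1.0]]
ft_force: [-7.7, 3.3, 10.6]
width: 0.228
grip_force: 8.0
```

```bash
python3 - <<'E'
from h import *
bot.get_image("top"); bot.get_image("top")
s=bot.observe();print(s['tcp_pos'],s['ft_force'])
E
python3 circ.py .528 -.0725 .065 11 5
```

```text
[ 0.58191272 -0.10775004  0.09418136] [-2.76870626  2.74101655  6.82136441]
az -33.18 r 0.0644 [-2.8  2.7  6.8]
[[0.016, 0.004, 0.0, 0, 0, 0, 1], [0.017, 0.001, 0.0, 0, 0, 0, 1], [0.016, -0.003, 0.0, 0, 0, 0, 1], [0.016, -0.005, 0.0, 0, 0, 0, 1], [0.014, -0.009, 0.0, 0, 0, 0, 1]]
```

Call:
apply_moves([
  [0.016,0.004,0,0,0,0,1],
  [0.017,0.001,0,0,0,0,1],
  [0.016,-0.003,0,0,0,0,1],
  [0.016,-0.005,0,0,0,0,1],
  [0,0,0,0,0,0,1],
])

```text
clock: 22.15
tcp_pos: [0.5907, -0.0615, 0.0941]
tool_rot: [[0.254, 0.967, 0.001], [0.967, -0.254, 0.002], [0.002, 0.0, -1.0]]
ft_force: [-1.8, 1.1, 6.6]
width: 0.227
grip_force: 8.0
```

```bash
python3 - <<'E'
from h import *
c=cam("wrist"); cv2.imwrite("pics/w6.png",c[0])
for n in ("wrist","scene","top"):
    c=cam(n)
    for k,z in (("pan_handle",.074),("pointer",.084),("pan_base",0)):
        print(n,k,[(round(r["confidence"],2),[int(v) for v in r["point"]],atz(c,r["point"],z)[:2].round(4).tolist()) for r in bot.place_of(n,k)[:2]])
E
python3 circ.py .528 -.0725 .065 7 1
```

```text
wrist pan_handle [(0.63, [270, 323], [0.5943, -0.0608])]
wrist pointer [(0.9, [216, 395], [0.6406, -0.0367])]
wrist pan_base [(0.9, [271, 243], [0.5246, -0.0741])]
scene pan_handle [(0.59, [252, 269], [0.5819, -0.0693])]
scene pointer [(0.71, [269, 276], [0.6529, -0.0339]), (0.34, [247, 237], [0.5878, -0.1519])]
scene pan_base [(0.76, [256, 271], [0.5212, -0.0791])]
top pan_handle []
top pointer [(0.76, [187, 338], [0.6392, -0.0331]), (0.7, [315, 202], [0.3577, 0.257])]
top pan_base [(0.66, [241, 352], [0.5309, -0.0698])]
az 7.83 r 0.0637 [-1.3  0.7  7. ]
[[0.01, -0.003, 0.0, 0, 0, 0, 1]]
```

View pics/w6.png

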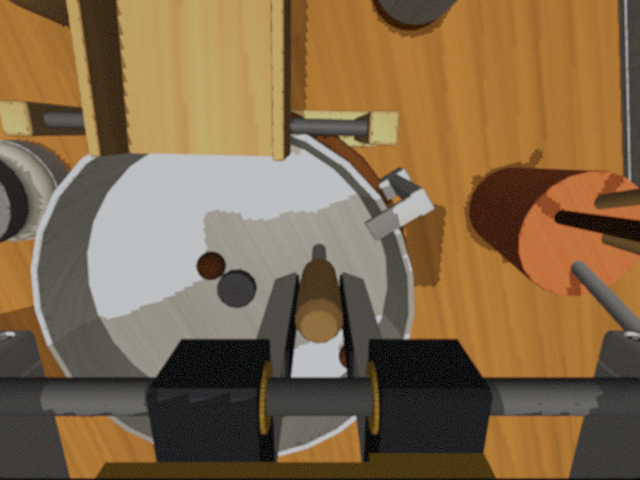

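Run:
```python
from h import *
from scipy.optimize import least_squares
c=cam("wrist"); im=c[0]
i,o=atz(c,[228,375],.084),atz(c,[198,428],.084); print("ptr ends",i.round(4),o.round(4),"len",np.linalg.norm(o-i),"dir",np.degrees(np.arctan2(*(o-i)[[1,0]])))
P=np.array([[.5866,-.0985],[.5199,-.008],[.5819,-.1078],[.5907,-.0622],[.4626,-.0625],[.5037,-.1341]])
f=least_squares(lambda v:np.hypot(P[:,0]-v[0],P[:,1]-v[1])-.065,[.528,-.0725]); print("centre",f.x,f.fun.round(4))
for z in (.032,.036,.04): print("hub",z,atz(c,[288,236],z)[:2].round(4))
h=atz(c,[322,320],.136); print("handle top",h.round(4),bot.observe()['tcp_pos'])
m=(i+o)/2
for C in (f.x,np.array([.528,-.0725]),atz(c,[288,236],.036)[:2]): print("ptr az",np.degrees(np.arctan2(m[1]-C[1],m[0]-C[0])).round(2),"r",np.hypot(*(m[:2]-C)).round(4),"handle az (img)",np.degrees(np.arctan2(h[1]-C[1],h[0]-C[0])).round(2))
# pan rim visible outer edge ellipse check via wrist: right edge
q=np.array([[.5297,-.071]]);
big=cv2.resize(im[140:360,180:460],None,fx=2.8,fy=2.7,interpolation=cv2.INTER_CUBIC); cv2.imwrite("pics/w7.png",big)
```

```text
ptr ends [ 0.6286 -0.0419  0.084 ] [ 0.6593 -0.0329  0.084 ] len 0.03201935978854073 dir 16.15750272989094
centre [ 0.52672694 -0.07304133] [ 0.0001  0.0004  0.0002 -0.0001 -0.      0.0003]
hub 0.032 [ 0.5258 -0.0757]
hub 0.036 [ 0.5272 -0.0742]
hub 0.04 [ 0.5286 -0.0727]
handle top [ 0.5923 -0.0608  0.136 ] [ 0.59113602 -0.06375014  0.09409557]
ptr az 16.91 r 0.1225 handle az (img) 10.57
ptr az 16.84 r 0.1211 handle az (img) 10.31
ptr az 17.51 r 0.1224 handle az (img) 11.65
```

View pics/w7.png

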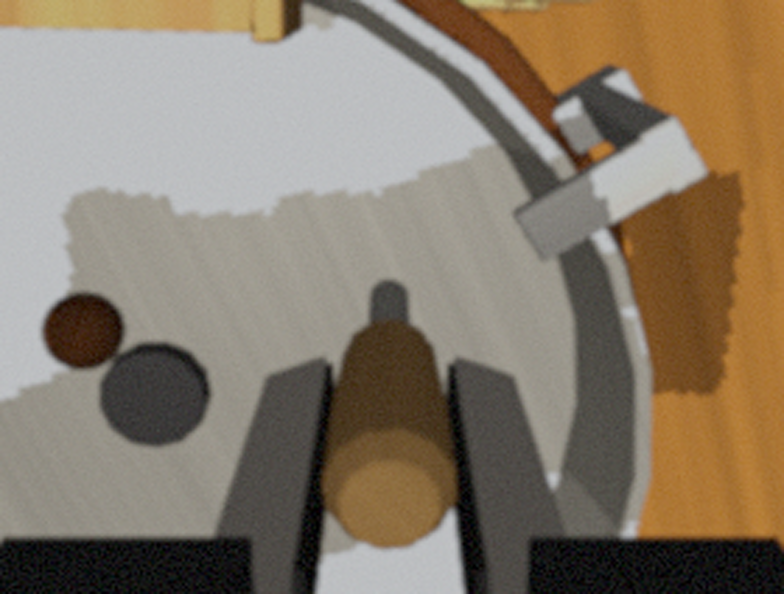

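Run:
```python
from h import *
c=cam("wrist"); t=bot.observe()['tcp_pos']
i,o=atz(c,[227.4,369.6],.084),atz(c,[194.1,426.8],.084); m=(i+o)/2
az=lambda p,C:np.degrees(np.arctan2(p[1]-C[1],p[0]-C[0])).round(2)
print("len",np.linalg.norm(o-i).round(4),"dir",az(o,i)); h=atz(c,[326.3,318.6],.136); b=h-t; b[2]=0
C=np.array([.5267,-.073]); print("bias",b[:2].round(4),"tcp az",az(t,C),"ptr az raw",az(m,C),np.hypot(*(m[:2]-C)),"bias-corr",az(m-b,C),np.hypot(*((m-b)[:2]-C)))
```

```text
len 0.0348 dir 16.81
bias [0.0001 0.0011] tcp az 8.16 ptr az raw 17.85 0.12157710705088857 bias-corr 17.35 0.12114496028345302
```

Call:
apply_moves([
  [0.0065,-0.003,0,0,0,0,1],
  [0.006,-0.0035,0,0,0,0,1],
  [0,0,0,0,0,0,1],
  [0,0,0,0,0,0,1],
])

```text
clock: 23.3
tcp_pos: [0.5888, -0.0534, 0.0941]
tool_rot: [[0.256, 0.967, 0.002], [0.967, -0.256, 0.0], [0.001, 0.001, -1.0]]
ft_force: [-1.8, 0.6, 6.7]
width: 0.228
grip_force: 8.0
```

```bash
python3 circ.py .5267 -.073 .065 1 1
python3 - <<'E'
from h import *
c=cam("wrist"); cv2.imwrite("pics/w8.png",cv2.resize(c[0][140:360,180:460],None,fx=2.8,fy=2.7,interpolation=cv2.INTER_CUBIC))
E
```

```text
az 17.49 r 0.0651 [-1.8  0.6  6.7]
[[0.001, -0.001, 0.0, 0, 0, 0, 1]]
```

View pics/w8.png

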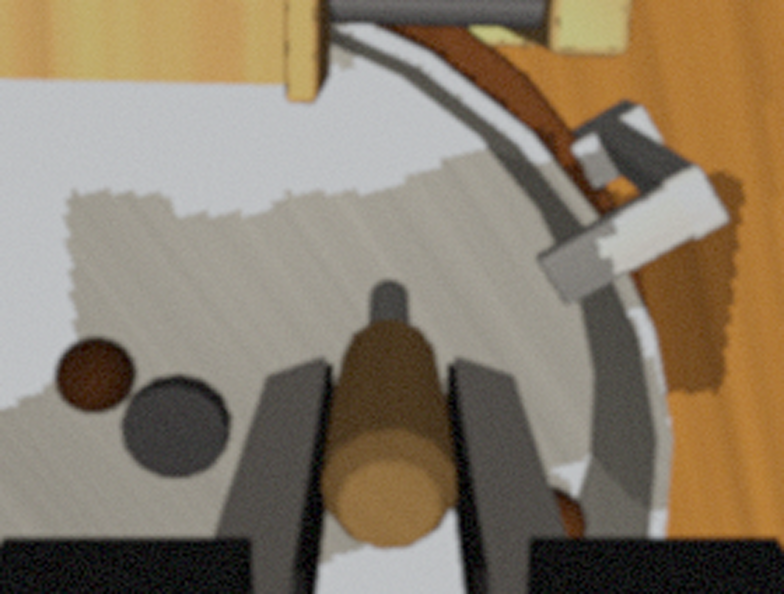

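Call:
apply_moves([
  [0,0,0,0,0,0,0.3],
  [0,0,0,0,0,0,0.2],
  [0,0,0,0,0,0,0.2],
  [0,0,-0.02,0,0,0,0.2],
  [0,0,-0.05,0,0,0,0.2],
])

```text
clock: 23.85
tcp_pos: [0.5855, -0.0544, 0.143]
tool_rot: [[0.256, 0.967, -0.007], [0.967, -0.256, 0.0], [-0.001, -0.007, -1.0]]
ft_force: [0.6, -0.3, 0.6]
width: 0.404
grip_force: 0.0
```

Call:
apply_moves([
  [0,0,-0.06,0,0,0,0.2],
  [-0.03,0,-0.04,0,0,0,0.2],
  [-0.06,0,0,0,0,0,0.2],
  [0,0,0,0,0,0,0.2],
  [0,0,0,0,0,0,0.2],
])

```text
clock: 24.35
tcp_pos: [0.5703, -0.121, 0.2203]
tool_rot: [[0.259, 0.966, -0.0], [0.966, -0.259, -0.0], [-0.0, -0.0, -1.0]]
ft_force: [0.8, 0.5, 0.2]
width: 0.397
grip_force: 0.0
```

Run:
```python
from h import *
az=lambda p,C:np.degrees(np.arctan2(p[1]-C[1],p[0]-C[0])).round(2)
C=np.array([.5267,-.073])
for n in ("wrist","top","scene"):
    c=cam(n); cv2.imwrite(f"pics/f_{n}.png",c[0])
    for k,z in (("pan_handle",.074),("pan_grip",.112),("pointer",.084),("jar",.006),("tray_grip",.102),("bead0_center",.04),("round_mat",0)):
        print(n,k,[(round(r["confidence"],2),atz(c,r["point"],z)[:2].round(4).tolist(),az(atz(c,r["point"],z),C)) for r in bot.place_of(n,k)[:4]])
    if n=="wrist":  # handle top: wood-coloured blob near prediction; print projections
        for a in (15,17.5,20): print(a,proj(c,[C[0]+.065*np.cos(np.radians(a)),C[1]+.065*np.sin(np.radians(a)),.136]).round(1))
        print("ptr proj",proj(c,[C[0]+.121*np.cos(.305),C[1]+.121*np.sin(.305),.084]))
        for k in ("pan_handle","pointer"): 
            for r in bot.regions_of("wrist",k)[:1]: print(k,np.round(r["extent"],1),[np.argwhere(r["pixels"]).mean(0).round(1)], cv2.minAreaRect(np.argwhere(r["pixels"])[:,::-1].astype(np.float32)))
```

```text
wrist pan_handle [(0.65, [0.5905, -0.0529], np.float64(17.49))]
wrist pan_grip [(0.96, [0.5888, -0.0541], np.float64(16.91))]
wrist pointer [(0.85, [0.6418, -0.0338], np.float64(18.82))]
wrist jar [(0.73, [0.6541, -0.0345], np.float64(16.83)), (0.64, [0.5893, -0.0599], np.float64(11.79))]
wrist tray_grip []
wrist bead0_center [(0.71, [0.5503, -0.1636], np.float64(-75.38)), (0.44, [0.6493, -0.0334], np.float64(17.9))]
wrist round_mat []
15 [321.1 151.1]
17.5 [319.1 147.6]
20 [316.9 144.2]
ptr proj [376.22724743 107.28172339]
pan_handle [306.1 131.5 334.5 160.6] [array([146.2, 318.7])] ((318.5, 146.0), (30.0, 29.0), 90.0)
pointer [129.8  50.6 401.4 299.9] [array([171.7, 258.7])] ((257.81744384765625, 172.8946533203125), (261.96551513671875, 253.7153778076172), 6.604835510253906)
top pan_handle [(0.41, [0.585, -0.0469], np.float64(24.16))]
top pan_grip [(0.47, [0.5899, -0.0577], np.float64(13.63))]
top pointer [(0.64, [0.6373, -0.0298], np.float64(21.34))]
top jar [(0.96, [0.5271, 0.4002], np.float64(89.95))]
top tray_grip [(0.97, [0.6002, 0.1892], np.float64(74.33))]
top bead0_center [
[... 207 characters left out ...]
64(15.12))]
scene pan_grip [(0.66, [0.6025, -0.0634], np.float64(7.23)), (0.18, [0.7932, 0.3111], np.float64(55.25))]
scene pointer [(0.86, [0.6529, -0.0401], np.float64(14.62)), (0.35, [0.6045, 0.3912], np.float64(80.48))]
scene jar [(0.64, [0.5367, 0.4011], np.float64(88.79)), (0.61, [0.4875, 0.1564], np.float64(99.69)), (0.58, [0.4256, -0.2827], np.float64(-115.74))]
scene tray_grip [(0.65, [0.5911, 0.1873], np.float64(76.11))]
scene bead0_center [(0.42, [0.736, 0.3211], np.float64(62.02)), (0.37, [0.5522, -0.1702], np.float64(-75.29))]
scene round_mat [(0.93, [0.5354, 0.4052], np.float64(88.96)), (0.84, [0.3663, 0.4365], np.float64(107.48)), (0.26, [0.5113, -0.1838], np.float64(-97.92))]
```

```bash
python3 -c "
from workcell import bot
print(bot.finish_job())"
```

```text
the job is handed in; nothing more can be done
None
```

The job is handed in. The jar stands upright on the round cork mat, and all three beads rolled into the pan. The tray went up to about 45° and is level again. The pan went one full turn past the pointer and stopped with its handle within about 1° of it, by my measurements. I did not re-check every bystander at the end, but no unexpected contact showed in the force readings.

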